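# Put the pattern weights back in their tray

### The job

Clear the cutting table: put the four steel pattern weights, the ones with upright wooden grips, back in their wooden tray, each standing upright and fully down in the pocket cut for its own shape and size. The pin tin and the whetstone look similar but do not belong in the tray: leave them where they lie.

Things in the scene. Friction and masses are not known exactly. Their poses are not given: they have to be found in the camera images.
- large_round_grip (a point): Large round pattern weight (belongs in the tray): a steel disc 60 mm in diameter, 16 mm thick, lying flat, with a dark round upright wooden grip, 16 mm in diameter, that rises from the middle of the foot to 60 mm above the table. The point is at mid-height of the grip, 38 mm above the weight's underside and 22 mm below its top; z up. About 340 g.
- small_round_grip (a point): Small round pattern weight (belongs in the tray): a steel disc 38 mm in diameter, 16 mm thick, lying flat, with a dark round upright wooden grip, 16 mm in diameter, that rises from the middle of the foot to 60 mm above the table. The point is at mid-height of the grip, 38 mm above the weight's underside and 22 mm below its top; z up. About 150 g.
- square_grip (a point): Square pattern weight (belongs in the tray): a steel square 42 x 42 mm, 16 mm thick, lying flat, with a dark square upright wooden grip, 16 x 16 mm, its sides parallel to the foot's (x and y axes), that rises from the middle of the foot to 60 mm above the table. The point is at mid-height of the grip, 38 mm above the weight's underside and 22 mm below its top; z up. About 220 g.
- bar_grip (a point): Bar pattern weight (belongs in the tray): a steel bar 80 mm long (its x axis) and 24 mm wide (y), 16 mm thick, lying flat, with a dark upright wooden grip, 36 mm long (along the bar) and 16 mm wide, that rises from the middle of the foot to 60 mm above the table. The point is at mid-height of the grip, 38 mm above the weight's underside and 22 mm below its top; z up. About 250 g.
- pocket_large_round (a point): Home of the large round weight: round pocket 76 mm in diameter, the larger of the two round ones, 12 mm deep, its floor lined with dark felt, cut in one of the four pale wooden inserts (each 112 mm along x, 88 mm along y) that fill the fixed tray two by two; which insert is where changes. The point is the centre of the pocket's floor, 12 mm above the table; the inserts' tops are 24 mm and the tray's rim (238 x 190 mm outside) 22 mm above the table; z up.
- pocket_small_round (a point): Home of the small round weight: round pocket 54 mm in diameter, the smaller of the two round ones, 12 mm deep, its floor lined with dark felt, cut in one of the four pale wooden inserts (each 112 mm along x, 88 mm along y) that fill the fixed tray two by two; which insert is where changes. The point is the centre of the pocket's floor, 12 mm above the table; the inserts' tops are 24 mm and the tray's rim (238 x 190 mm outside) 22 mm above the table; z up.
- pocket_square (a point): Home of the square weight: square pocket 58 x 58 mm, sides along x and y, 12 mm deep, its floor lined with dark felt, cut in one of the four pale wooden inserts (each 112 mm along x, 88 mm along y) that fill the fixed tray two by two; which insert is where changes. The point is the centre of the pocket's floor, 12 mm above the table; the inserts' tops are 24 mm and the tray's rim (238 x 190 mm outside) 22 mm above the table; z up.
- pocket_bar (a point): Home of the bar weight: oblong pocket 96 mm long (x axis) and 40 mm wide (y axis), 12 mm deep, its floor lined with dark felt, cut in one of the four pale wooden inserts (each 112 mm along x, 88 mm along y) that fill the fixed tray two by two; which insert is where changes. The point is the centre of the pocket's floor, 12 mm above the table; the inserts' tops are 24 mm and the tray's rim (238 x 190 mm outside) 22 mm above the table; z up.
- pin_tin_center (a point): Look-alike that stays where it is: round metal pin tin with a flat lid and no grip, 60 mm in diameter, 24 mm high. The point is its centre, 12 mm above the table.
- whetstone_center (a point): Look-alike that stays where it is: grey whetstone for the shears, a plain bar with no grip, 80 mm (x) x 26 mm (y) x 20 mm high. The point is its centre, 10 mm above the table.

How it is judged (in metres and radians):
At the end, for the whole second after the job is handed in: Each of the four weights stands upright (within 0.1 rad) and at rest, flat on the floor of its own pocket (within 4 to 5 mm in height, 14 mm of the pocket's centre), released; the pin tin and the whetstone are within 15 mm of where they began (horizontal distance between large_round_grip and pocket_large_round below 0.014 m and z of large_round_grip in the frame of pocket_large_round between 0.033 and 0.042 m and angle between each of large_round_grip, small_round_grip, square_grip, bar_grip's own z axis and vertical below 0.1 rad and linear speed of each of large_round, small_round, square, bar below 0.02 m/s and horizontal distance between small_round_grip and pocket_small_round below 0.014 m and z of small_round_grip in the frame of pocket_small_round between 0.033 and 0.042 m and horizontal distance between square_grip and pocket_square below 0.014 m and z of square_grip in the frame of pocket_square between 0.033 and 0.042 m and horizontal distance between bar_grip and pocket_bar below 0.014 m and z of bar_grip in the frame of pocket_bar between 0.033 and 0.042 m and distance of each of pin_tin_center, whetstone_center from where it was at the start of the episode below 0.015 m); the robot touches nothing.
It fails at once if the pin tin or the whetstone was moved by 15 mm or more (distance of any of pin_tin_center, whetstone_center from where it was at the start of the episode above 0.015 m).
It also fails if it takes over 112 s, if anything falls off the work surface, if the arm or the gripper's body presses on something with over 40 N, if the wrist force passes 120 N, or if a joint passes its speed limit or range.

### The arm

A 6-joint arm with a two-finger parallel gripper is mounted at the origin on the work surface. World frame = base frame: x ahead of the robot, y to its left, z up, the work surface at z = 0. Lengths are in mm, angles in rad, forces in N, time in s.
With the tool pointing down it reaches from about 350 to 775 mm from the base axis. Payload 7.3 kg.
Tool frame: the origin (TCP) lies at the very end of the fingers, on their centre line; the grasp point (between the pads) lies 19 mm behind it; z points along the fingers, y is the line along which they close (so a half turn about z gives the same grasp; the last joint's range is limited). The gripper opens to 92 mm and grips with 3 to 60 N. Pads are 19 mm wide; open, the fingers measure 130 mm over their backs; the gripper's body (75 mm by 190 mm) begins 47 mm behind the grasp point.
Start: joints at [-0.146, 0.342, 1.524, -0, 1.275, -0.146], TCP at [525.019, 0.019, 226.741] pointing down, gripper open.
Joint ranges: [-2.53, 2.53], [-0.77, 2.02], [0.04, 2.7], [-1, 4.14], [0.28, 2.66], [-3.11, 3.11]. Speed limits (rad/s): [2.57, 2.57, 3.14, 3.14, 3.14, 3.14].

### API

Orientations are given as [roll, pitch, yaw] about the fixed x, y, z axes, in that order (R = Rz(yaw) Ry(pitch) Rx(roll)).
In Python, from plant import bot gives the robot as it stands.
- The arm moves only by the tool send_rows, never from a script. Its argument "rows" is a list of rows, each an object of numbers: "x", "y", "z": the shift along the tool's x, y, z in units of 0.2 m (1.0 is 0.2 m); "ax", "ay", "az": the turn, a rotation vector about the tool's x, y, z in units of 60 degrees (1.0 is 60 degrees); "jaw": the opening, from -1 (shut) to 1 (fully open), so that 0 is half open. In form: [{"x": .., "y": .., "z": .., "ax": .., "ay": .., "az": .., "jaw": ..}, ...]. A call has exactly 10 rows; each row is the pose to reach, as a shift and turn from the pose commanded when the call began, along the tool's axes at that moment; what a row does not reach only later rows make up. A row lasts 1/8 s, in which the tool goes at most 62.5 mm and 10.7 degrees, less where a joint would pass 70% of its speed; a pose out of reach is approached as far as the arm can. A call with a number of a shift or a turn outside -1 to 1 is refused whole. A call with a gripper value outside its range is refused whole. The fingers move at their own pace and stop on an object; the grip force is fixed at half the most. Time passes only in rows, so rows that repeat a pose let the fingers close, or fill a call up. It gives the time, the measured TCP pose, the force, the opening and the grip force at its end, in the units of the state.
- bot.get_obs(): the state, without advancing time (a new reading comes with each control period).
- bot.capture(name): name is "scene" or "side" or "wrist"; returns (picture, depth): 400x640x3 uint8, red, green, blue; 400x640 float32, mm along the optical axis (not along the pixel's ray), 0 where there is no reading.
- bot.camera_model(name): a dict with "vertical_fov" (degrees; the focal length in pixels is half the picture's height over the tangent of half this angle, whatever the lens; pixels are square), "cx", "cy" (the principal point, pixels), "R" (3x3) and "t" (3): a world point X has camera coordinates R X + t; the wrist camera has in their place "T_tool_cam" (4x4, takes a point from camera to tool coordinates, whose origin is the TCP and whose axes are the flange's). Camera axes: x right, y down, z forward; pixel columns grow to the right and rows downward; lengths in mm; the calibration is good to about 2 mm. A picture is of the moment at which its call begins: read the wrist's pose just before it. camera_model takes no time and is no camera call.
- bot.close_job(): hands the job in; it is judged then, once.
The state is a dict: "time": time; "joint_positions": joint angles; "dq": joint speeds; "tau": joint torques, N m; "tool_pos": TCP position; "tcp_rot": TCP orientation; "contact_force": force on the tool from outside, world axes, zero at the start; "moment": the same for the moment, N m; "grip_width": finger opening in mm; "finger_force": force on a finger pad.
Only numpy, scipy, OpenCV 4.12 (cv2) and the standard library are available. Lean on these libraries where they do the work, as an engineer would, in place of code of your own. Each camera call takes 0.05 s, during which the arm holds its last target. There are 200 camera calls.

## Working session

There is one attempt and no reset: what is moved stays moved. The work goes in short steps, Python scripts to look and compute and a tool call to move; the robot and the scene stay as the last step left them, time stands still between calls to the robot, and variables do not carry over. Pictures are saved under pics/ and viewed, at most 14 in all, crops included, and the job is handed in when it is done.

Besides the shell and the picture viewer there is one more tool, called after ">>>" as a command line: name --argument value ..., lists and objects as JSON in quotes. send_rows: Moves the arm, as the interface text tells. Its arguments: {"type":"object","properties":{"rows":{"type":"array","items":{"type":"object","properties":{"x":{"type":"number","minimum":-1,"maximum":1},"y":{"type":"number","minimum":-1,"maximum":1},"z":{"type":"number","minimum":-1,"maximum":1},"ax":{"type":"number","minimum":-1,"maximum":1},"ay":{"type":"number","minimum":-1,"maximum":1},"az":{"type":"number","minimum":-1,"maximum":1},"jaw":{"type":"number"}}}}},"required":["rows"]}

```bash
mkdir -p pics; python3 - <<'E'
from plant import bot
import cv2,numpy as np
o=bot.get_obs();print({k:np.round(v,3) for k,v in o.items()})
for n in ["scene","wrist"]:
    p,d=bot.capture(n);cv2.imwrite(f"pics/{n}0.png",p[:,:,::-1]);np.save(f"pics/{n}0.npy",d);np.save(f"pics/{n}0rgb.npy",p)
    print(bot.camera_model(n))
E
```

```text
{'time': np.float64(0.0), 'joint_positions': array([-0.146,  0.343,  1.525, -0.   ,  1.275, -0.146]), 'dq': array([-0.001, -0.002, -0.   , -0.001, -0.001, -0.001]), 'tau': array([ 1.0000e-03, -4.3125e+01, -2.4422e+01,  7.2000e-02,  5.6000e-02,
       -0.0000e+00]), 'tool_pos': array([5.24578e+02, 8.50000e-02, 2.26034e+02]), 'tcp_rot': array([-3.14 , -0.   ,  1.571]), 'contact_force': array([ 0.126, -0.49 ,  0.62 ]), 'moment': array([-0.066, -0.026, -0.035]), 'finger_force': np.float64(0.0), 'grip_width': np.float64(91.747)}
{'vertical_fov': 54.911814169543334, 'cx': 320.11660741058256, 'cy': 200.73040286019256, 'R': array([[ 0.64561858,  0.76358349, -0.0108124 ],
       [ 0.62896274, -0.53971864, -0.55956203],
       [-0.43310798,  0.35446305, -0.82871794]]), 't': array([-329.2215024 , -279.22605616, 1324.03010589])}
{'vertical_fov': 62.2470442050256, 'cx': 321.74619111586, 'cy': 204.06585821882535, 'T_tool_cam': array([[-3.85084532e-04, -9.53645385e-01, -3.00932438e-01,
         8.20302495e+01],
       [ 9.99999825e-01, -2.31846899e-04, -5.44922110e-04,
         4.27880399e-02],
       [ 4.49892203e-04, -3.00932595e-01,  9.53645307e-01,
        -1.57739108e+02],
       [ 0.00000000e+00,  0.00000000e+00,  0.00000000e+00,
         1.00000000e+00]])}
```

View pics/scene0.png

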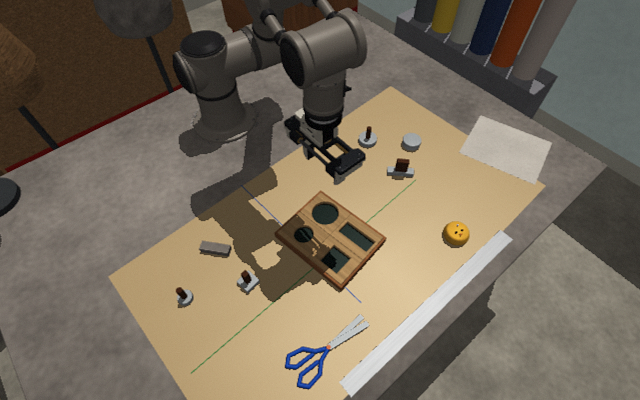

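View pics/wrist0.png

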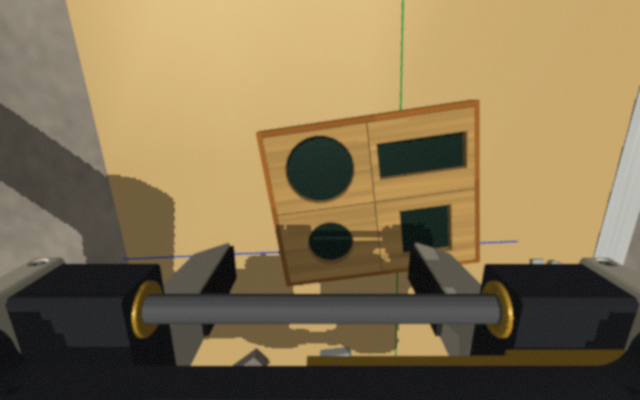

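The scene view shows a round weight at (368,135), the bar at (402,167), the square at (247,280) and another round weight at (184,295). The tin is at (411,142) and the whetstone at (215,249). The pockets are large round (326,213), small round (304,234), bar (357,236) and square (336,260). The wrist view shows the slightly turned tray.

```bash
cat > h.py <<'E'
from plant import bot
import cv2,numpy as np
from scipy.spatial.transform import Rotation as Ro
def cap(n):
    o=bot.get_obs();p,d=bot.capture(n);m=bot.camera_model(n)
    f=200/np.tan(np.radians(m["vertical_fov"]/2))
    if n=="wrist":
        T=np.eye(4);T[:3,:3]=Ro.from_euler("xyz",o["tcp_rot"]).as_matrix();T[:3,3]=o["tool_pos"];T=T@m["T_tool_cam"]
        R,t=T[:3,:3],T[:3,3]
    else: R=m["R"].T;t=-R@m["t"]
    v,u=np.mgrid[:400,:640]
    ray=np.dstack([(u-m["cx"])/f,(v-m["cy"])/f,np.ones(u.shape)])@R.T
    return p,d,t+ray*d[...,None],ray,t
def on(ray,t,z): return t+ray*((z-t[2])/ray[...,2])[...,None]   # rays onto plane z
def rect(P):
    (c,s,a)=cv2.minAreaRect(P[:,:2].astype(np.float32))
    return np.round(c,1),np.round(s,1),round(a,1)
E
python3 - <<'E'
from h import *
p,d,X,ray,t=cap("scene")
ok=(d>0)&(X[...,0]>250)&(X[...,0]<900)&(abs(X[...,1])<500)
z=X[...,2];print("table z",np.median(z[ok&(abs(z)<10)]))
m=(ok&(z>7)&(z<68)).astype(np.uint8)
n,l,s,c=cv2.connectedComponentsWithStats(m)
for i in range(1,n):
    if s[i,4]<40 or s[i,4]>9000: continue
    M=l==i;zz=z[M];top=M&(z>min(54,zz.max()-4))
    print(c[i].round(),s[i,4],"zmax",zz.max().round(1),"foot",rect(X[M&(z<26)]) if (M&(z<26)).any() else "","top",X[top].mean(0).round(1),rect(X[M&(z>28)])if (M&(z>28)).sum()>4 else"")
# pockets: dark felt, on plane z=12 / edges at 24
hsv=cv2.cvtColor(p,cv2.COLOR_RGB2HSV)
dark=((hsv[...,2]<75)&ok&(z>5)&(z<20)).astype(np.uint8)
n,l,s,c=cv2.connectedComponentsWithStats(dark)
for i in range(1,n):
    if s[i,4]>60: print("dark",c[i].round(),s[i,4],X[l==i].mean(0).round(1),rect(X[l==i]))
E
```

```text
table z 0.708276705651258
[368. 137.] 249 zmax 62.8 foot (array([392.2, 302.6]), array([56.6, 59.5]), 26.9) top [391.4 302.5  59.2] (array([390.6, 302.6]), array([14.4, 15. ]), 76.9)
[412. 141.] 252 zmax 29.8 foot (array([493., 400.]), array([58.9, 59. ]), 83.9) top [491.6 394.   26.7] 
[401. 167.] 307 zmax 63.7 foot (array([551.8, 285.2]), array([78.5, 27.1]), 43.7) top [553.1 284.5  59.5] (array([552.7, 285.4]), array([35.7, 19.6]), 41.8)
[331. 238.] 5669 zmax 30.0 foot (array([585.2, -28.5]), array([239.4, 192.8]), 8.3) top [588.6 -35.1  26.8] (array([587.8, -28.5]), array([224. , 164.8]), 11.7)
[456. 233.] 500 zmax 42.5 foot (array([805.5, 227.2]), array([69.1, 44.1]), 20.2) top [805.8 234.4  40.8] (array([800.7, 237.7]), array([58. , 59.1]), 11.3)
[215. 247.] 330 zmax 24.6 foot (array([ 411.5, -285.4]), array([80.6, 28.1]), 38.5) top [ 413.  -282.7   22. ] 
[248. 280.] 298 zmax 63.3 foot (array([ 546.6, -271.4]), array([42.4, 42. ]), 7.5) top [ 546.9 -271.5   59.4] (array([ 546.5, -271.2]), array([16.5, 15.6]), 8.1)
[184. 296.] 230 zmax 63.5 foot (array([ 479.8, -415.1]), array(
[... 166 characters left out ...]
15.7,  86.7]), 75.7) top [ 804.3 -220.3   12.3] 
dark [325. 213.] 442 [518.6  10.2  12.8] (array([518.8,   9.9]), array([69. , 70.9]), 12.5)
dark [357. 236.] 414 [632.1  26.6  12.8] (array([632.1,  24.7]), array([93.1, 40.1]), 7.1)
dark [303. 234.] 247 [531.2 -78.7  12.7] (array([531.8, -79.6]), array([50.1, 47.3]), 47.9)
dark [301. 256.] 129 [ 578.8 -125.    12.4] (array([ 582.6, -123.2]), array([203.5,   4.5]), 8.0)
dark [358. 269.] 85 [704.  -35.4  12.2] (array([691.1, -20.3]), array([ 27.1, 177.6]), 8.2)
dark [216. 252.] 76 [ 423.  -289.7   12.2] (array([ 421.5, -292.5]), array([79.2, 21.4]), 55.6)
dark [335. 259.] 414 [644.1 -62.7  12.7] (array([644.4, -62.7]), array([54.7, 56. ]), 8.0)
```

```bash
python3 - <<'E'
from h import *
p,d,X,ray,t=cap("wrist")
ok=(d>0);z=X[...,2]
m=(ok&(z>15)&(z<32)&(X[...,1]<150)&(X[...,1]>-150)&(X[...,0]>540)).astype(np.uint8)
n,l,s,c=cv2.connectedComponentsWithStats(m)
for i in range(1,n):
    if s[i,4]>500: print("tray",c[i].round(),s[i,4],X[l==i].mean(0).round(1),rect(X[l==i]))
hsv=cv2.cvtColor(p,cv2.COLOR_RGB2HSV)
v=p.astype(int)
dark=((v[...,0]<=v[...,1])&(hsv[...,2]<90)&ok&(z>3)&(z<20)).astype(np.uint8)
n,l,s,c=cv2.connectedComponentsWithStats(dark)
for i in range(1,n):
    if s[i,4]>300: print("dark",c[i].round(),s[i,4],X[l==i].mean(0).round(1),rect(X[l==i]))
E
```

```text
tray [406. 189.] 16110 [619.  -15.9  23.3] (array([614.3, -24.8]), array([175.8, 191. ]), 8.1)
dark [420. 155.] 2623 [635.   23.1  12.4] (array([634.8,  22.8]), array([93.1, 36.5]), 8.3)
dark [319. 168.] 3167 [521.6   7.6  12.5] (array([521.7,   6.7]), array([72.6, 72.2]), 44.6)
dark [425. 227.] 1664 [648.3 -64.3  12.4] (array([648. , -66.3]), array([54.1, 52.1]), 8.1)
dark [330. 241.] 1126 [534.5 -82.2  12.4] (array([534.4, -82.9]), array([49. , 46.2]), 0.2)
```

Sizes, heights and the two views agree to about 3 mm. The tray is turned about 8.15°, the square about 8° and the bar about 43°. I'll start with the square weight.

```bash
cat > plan.py <<'E'
import sys,numpy as np
# plan.py x y z yaw  (commanded pose)  then targets x,y,z,yaw...
a=sys.argv[1:];c=np.array(list(map(float,a[:4])))
for s in a[4:]:
    q=np.array(list(map(float,s.split(","))));d=q-c;t=np.radians(c[3])
    print(s,"x %.3f y %.3f z %.3f az %.3f"%((d[0]*np.cos(t)+d[1]*np.sin(t))/200,(d[0]*np.sin(t)-d[1]*np.cos(t))/200,-d[2]/200,-d[3]/60))
E
python3 plan.py 525 0 226.7 90 547,-200,126.7,98.15
python3 plan.py 547 -200 126.7 98.15 546.7,-271.4,126.7,98.15 546.7,-271.4,24.7,98.15
```

```text
547,-200,126.7,98.15 x -1.000 y 0.110 z 0.500 az -0.136
546.7,-271.4,126.7,98.15 x -0.353 y -0.052 z -0.000 az -0.000
546.7,-271.4,24.7,98.15 x -0.353 y -0.052 z 0.510 az -0.000
```

>>> send_rows --rows '[{"x": -0.12, "y": 0.02, "z": 0.06, "az": -0.02, "jaw": 0}, {"x": -0.24, "y": 0.03, "z": 0.12, "az": -0.03, "jaw": 0}, {"x": -0.36, "y": 0.04, "z": 0.18, "az": -0.05, "jaw": 0}, {"x": -0.48, "y": 0.05, "z": 0.24, "az": -0.07, "jaw": 0}, {"x": -0.6, "y": 0.07, "z": 0.3, "az": -0.08, "jaw": 0}, {"x": -0.72, "y": 0.08, "z": 0.36, "az": -0.1, "jaw": 0}, {"x": -0.84, "y": 0.09, "z": 0.42, "az": -0.12, "jaw": 0}, {"x": -0.94, "y": 0.1, "z": 0.47, "az": -0.13, "jaw": 0}, {"x": -1.0, "y": 0.11, "z": 0.5, "az": -0.136, "jaw": 0}, {"x": -1.0, "y": 0.11, "z": 0.5, "az": -0.136, "jaw": 0}]'

```text
schema error: expected keys x, y, z, ax, ay, az, jaw
```

All keys are needed, so I'll resend with ax and ay included.

>>> send_rows --rows '[{"x": -0.12, "y": 0.02, "z": 0.06, "ax": 0, "ay": 0, "az": -0.02, "jaw": 0}, {"x": -0.24, "y": 0.03, "z": 0.12, "ax": 0, "ay": 0, "az": -0.03, "jaw": 0}, {"x": -0.36, "y": 0.04, "z": 0.18, "ax": 0, "ay": 0, "az": -0.05, "jaw": 0}, {"x": -0.48, "y": 0.05, "z": 0.24, "ax": 0, "ay": 0, "az": -0.07, "jaw": 0}, {"x": -0.6, "y": 0.07, "z": 0.3, "ax": 0, "ay": 0, "az": -0.08, "jaw": 0}, {"x": -0.72, "y": 0.08, "z": 0.36, "ax": 0, "ay": 0, "az": -0.1, "jaw": 0}, {"x": -0.84, "y": 0.09, "z": 0.42, "ax": 0, "ay": 0, "az": -0.12, "jaw": 0}, {"x": -0.94, "y": 0.1, "z": 0.47, "ax": 0, "ay": 0, "az": -0.13, "jaw": 0}, {"x": -1, "y": 0.11, "z": 0.5, "ax": 0, "ay": 0, "az": -0.136, "jaw": 0}, {"x": -1, "y": 0.11, "z": 0.5, "ax": 0, "ay": 0, "az": -0.136, "jaw": 0}]'

```text
time: 1.45
tool_pos: [546.8, -200.3, 126.2]
tcp_rot: [-3.141, -0.001, 1.712]
contact_force: [-0.1, 0.7, -0.1]
grip_width: 45.9
finger_force: 0.0
```

>>> send_rows --rows '[{"x": -0.12, "y": -0.02, "z": 0, "ax": 0, "ay": 0, "az": 0, "jaw": 0}, {"x": -0.24, "y": -0.04, "z": 0, "ax": 0, "ay": 0, "az": 0, "jaw": 0}, {"x": -0.353, "y": -0.052, "z": 0, "ax": 0, "ay": 0, "az": 0, "jaw": 0}, {"x": -0.353, "y": -0.052, "z": 0, "ax": 0, "ay": 0, "az": 0, "jaw": 0}, {"x": -0.353, "y": -0.052, "z": 0, "ax": 0, "ay": 0, "az": 0, "jaw": 0}, {"x": -0.353, "y": -0.052, "z": 0, "ax": 0, "ay": 0, "az": 0, "jaw": 0}, {"x": -0.353, "y": -0.052, "z": 0, "ax": 0, "ay": 0, "az": 0, "jaw": 0}, {"x": -0.353, "y": -0.052, "z": 0, "ax": 0, "ay": 0, "az": 0, "jaw": 0}, {"x": -0.353, "y": -0.052, "z": 0, "ax": 0, "ay": 0, "az": 0, "jaw": 0}, {"x": -0.353, "y": -0.052, "z": 0, "ax": 0, "ay": 0, "az": 0, "jaw": 0}]'

```text
time: 2.7
tool_pos: [546.8, -271.3, 126.8]
tcp_rot: [3.142, 0.0, 1.713]
contact_force: [-0.4, 0.3, -0.4]
grip_width: 46.1
finger_force: 0.0
```

```bash
python3 - <<'E'
from h import *
p,d,X,ray,t=cap("wrist");cv2.imwrite("pics/w1.png",p[:,:,::-1])
z=X[...,2]
m=((d>0)&(z>7)&(z<68)&(np.hypot(X[...,0]-547,X[...,1]+271)<60))
print(rect(X[m&(z>10)&(z<24)]),rect(X[m&(z>30)]))
o=bot.get_obs();print(o["tool_pos"],np.degrees(o["tcp_rot"]),o["grip_width"])
E
```

```text
(array([ 544.4, -271.2]), array([41.8, 42. ]), 7.8) (array([ 544.2, -271. ]), array([15.9, 16.5]), 6.6)
[ 546.77891615 -271.30913499  126.77557987] [1.79991464e+02 1.24422496e-03 9.81618796e+01] 46.003827539228716
```

View pics/w1.png

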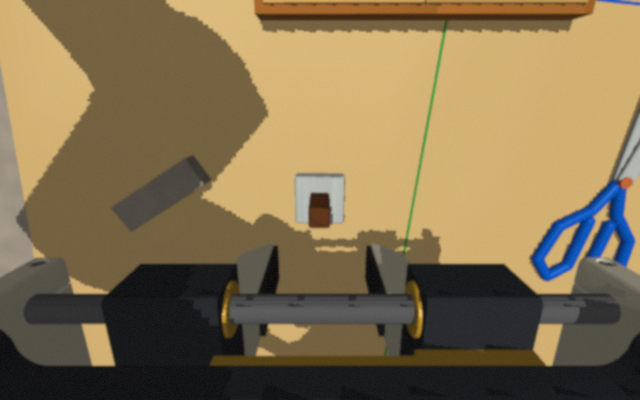

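The wrist view shows the square weight at (320,200), aligned with the fingers and within 2.5 mm of the scene measurement. Next I descend, grip and lift.

>>> send_rows --rows '[{"x": 0, "y": -0.005, "z": 0.08, "ax": 0, "ay": 0, "az": 0, "jaw": 0}, {"x": 0, "y": -0.005, "z": 0.16, "ax": 0, "ay": 0, "az": 0, "jaw": 0}, {"x": 0, "y": -0.005, "z": 0.24, "ax": 0, "ay": 0, "az": 0, "jaw": 0}, {"x": 0, "y": -0.005, "z": 0.32, "ax": 0, "ay": 0, "az": 0, "jaw": 0}, {"x": 0, "y": -0.005, "z": 0.4, "ax": 0, "ay": 0, "az": 0, "jaw": 0}, {"x": 0, "y": -0.005, "z": 0.46, "ax": 0, "ay": 0, "az": 0, "jaw": 0}, {"x": 0, "y": -0.005, "z": 0.5, "ax": 0, "ay": 0, "az": 0, "jaw": 0}, {"x": 0, "y": -0.005, "z": 0.51, "ax": 0, "ay": 0, "az": 0, "jaw": 0}, {"x": 0, "y": -0.005, "z": 0.51, "ax": 0, "ay": 0, "az": 0, "jaw": 0}, {"x": 0, "y": -0.005, "z": 0.51, "ax": 0, "ay": 0, "az": 0, "jaw": -0.3}]'

```text
time: 4.0
tool_pos: [546.1, -271.7, 25.3]
tcp_rot: [3.141, 0.001, 1.713]
contact_force: [0.3, 0.1, 0.3]
grip_width: 39.9
finger_force: 0.0
```

>>> send_rows --rows '[{"x": 0, "y": 0, "z": 0, "ax": 0, "ay": 0, "az": 0, "jaw": -1}, {"x": 0, "y": 0, "z": 0, "ax": 0, "ay": 0, "az": 0, "jaw": -1}, {"x": 0, "y": 0, "z": 0, "ax": 0, "ay": 0, "az": 0, "jaw": -1}, {"x": 0, "y": 0, "z": 0, "ax": 0, "ay": 0, "az": 0, "jaw": -1}, {"x": 0, "y": 0, "z": -0.05, "ax": 0, "ay": 0, "az": 0, "jaw": -1}, {"x": 0, "y": 0, "z": -0.13, "ax": 0, "ay": 0, "az": 0, "jaw": -1}, {"x": 0, "y": 0, "z": -0.23, "ax": 0, "ay": 0, "az": 0, "jaw": -1}, {"x": 0, "y": 0, "z": -0.33, "ax": 0, "ay": 0, "az": 0, "jaw": -1}, {"x": 0, "y": 0, "z": -0.41, "ax": 0, "ay": 0, "az": 0, "jaw": -1}, {"x": 0, "y": 0, "z": -0.45, "ax": 0, "ay": 0, "az": 0, "jaw": -1}]'

```text
time: 5.25
tool_pos: [546.2, -271.7, 116.3]
tcp_rot: [3.14, 0.001, 1.713]
contact_force: [0.5, -0.2, -2.2]
grip_width: 15.7
finger_force: 30.0
```

```bash
python3 plan.py 545.7 -271.5 114.7 98.15 647,-65,114.7,98.15
python3 plan.py 647 -65 120 98.15 547,-250,120,98.15 ; python3 plan.py 547 -250 120 98.15 479.6,-414.8,120,98.15; python3 plan.py 479.6 -414.8 120 98.15 500,-250,120,98.15; python3 plan.py 500 -250 120 98.15 535.5,-81,120,98.15
```

```text
647,-65,114.7,98.15 x 0.950 y 0.648 z -0.000 az -0.000
547,-250,120,98.15 x -0.845 y -0.626 z -0.000 az -0.000
479.6,-414.8,120,98.15 x -0.768 y -0.450 z -0.000 az -0.000
500,-250,120,98.15 x 0.801 y 0.218 z -0.000 az -0.000
535.5,-81,120,98.15 x 0.811 y 0.295 z -0.000 az -0.000
```

>>> send_rows --rows '[{"x": 0.06, "y": 0.04, "z": 0, "ax": 0, "ay": 0, "az": 0, "jaw": -1}, {"x": 0.17, "y": 0.12, "z": 0, "ax": 0, "ay": 0, "az": 0, "jaw": -1}, {"x": 0.32, "y": 0.22, "z": 0, "ax": 0, "ay": 0, "az": 0, "jaw": -1}, {"x": 0.48, "y": 0.33, "z": 0, "ax": 0, "ay": 0, "az": 0, "jaw": -1}, {"x": 0.64, "y": 0.44, "z": 0, "ax": 0, "ay": 0, "az": 0, "jaw": -1}, {"x": 0.78, "y": 0.53, "z": 0, "ax": 0, "ay": 0, "az": 0, "jaw": -1}, {"x": 0.89, "y": 0.61, "z": 0, "ax": 0, "ay": 0, "az": 0, "jaw": -1}, {"x": 0.95, "y": 0.648, "z": 0, "ax": 0, "ay": 0, "az": 0, "jaw": -1}, {"x": 0.95, "y": 0.648, "z": 0, "ax": 0, "ay": 0, "az": 0, "jaw": -1}, {"x": 0.95, "y": 0.648, "z": 0, "ax": 0, "ay": 0, "az": 0, "jaw": -1}]'

```text
time: 6.5
tool_pos: [646.6, -65.8, 114.5]
tcp_rot: [-3.141, 0.0, 1.713]
contact_force: [0.0, -0.1, -1.7]
grip_width: 15.8
finger_force: 30.0
```

```bash
python3 - <<'E'
from h import *
p,d,X,ray,t=cap("wrist");cv2.imwrite("pics/w2.png",p[:,:,::-1])
o=bot.get_obs();print(o["tool_pos"],o["contact_force"],o["grip_width"])
z=X[...,2];m=(d>0)&(z>80)&(z<116)&(np.hypot(X[...,0]-647,X[...,1]+65)<40);print(m.sum(),rect(X[m]))
p,d,X,ray,t=cap("scene")
z=X[...,2];m=(d>0)&(z>85)&(z<108)&(np.hypot(X[...,0]-647,X[...,1]+65)<40);print(m.sum(),rect(X[m]),z[m].max())
E
```

```text
[646.65149277 -66.00920174 114.61301668] [ 0.41568221 -1.09565219 -3.07099646] 15.930841629738758
2791 (array([644.6, -53.2]), array([42.2, 18.7]), 7.3)
152 (array([648.5, -67. ]), array([41.5, 41. ]), 8.3) 107.88480238854027
```

View pics/w2.png

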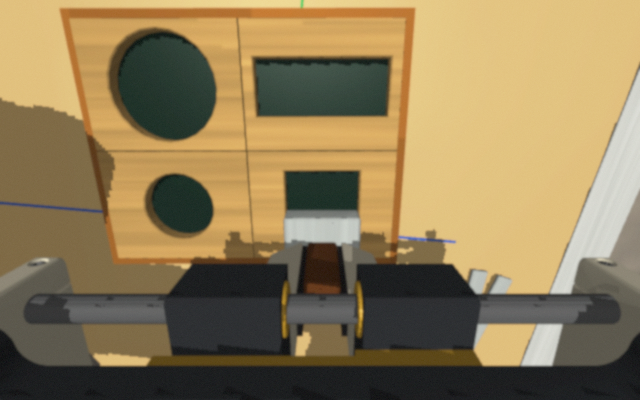

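The wrist view shows the square held upright over its pocket at (322,190), so I lower it, release and retreat.

>>> send_rows --rows '[{"x": 0.005, "y": 0, "z": 0.06, "ax": 0, "ay": 0, "az": 0, "jaw": -1}, {"x": 0.005, "y": 0, "z": 0.13, "ax": 0, "ay": 0, "az": 0, "jaw": -1}, {"x": 0.005, "y": 0, "z": 0.2, "ax": 0, "ay": 0, "az": 0, "jaw": -1}, {"x": 0.005, "y": 0, "z": 0.26, "ax": 0, "ay": 0, "az": 0, "jaw": -1}, {"x": 0.005, "y": 0, "z": 0.31, "ax": 0, "ay": 0, "az": 0, "jaw": -1}, {"x": 0.005, "y": 0, "z": 0.35, "ax": 0, "ay": 0, "az": 0, "jaw": -1}, {"x": 0.005, "y": 0, "z": 0.375, "ax": 0, "ay": 0, "az": 0, "jaw": -1}, {"x": 0.005, "y": 0, "z": 0.388, "ax": 0, "ay": 0, "az": 0, "jaw": -1}, {"x": 0.005, "y": 0, "z": 0.388, "ax": 0, "ay": 0, "az": 0, "jaw": -1}, {"x": 0.005, "y": 0, "z": 0.388, "ax": 0, "ay": 0, "az": 0, "jaw": -1}]'

```text
time: 7.85
tool_pos: [647.1, -64.1, 37.5]
tcp_rot: [3.141, 0.0, 1.713]
contact_force: [-0.3, -0.3, -1.6]
grip_width: 16.1
finger_force: 30.0
```

>>> send_rows --rows '[{"x": 0, "y": 0, "z": 0, "ax": 0, "ay": 0, "az": 0, "jaw": 0}, {"x": 0, "y": 0, "z": 0, "ax": 0, "ay": 0, "az": 0, "jaw": 0}, {"x": 0, "y": 0, "z": 0, "ax": 0, "ay": 0, "az": 0, "jaw": 0}, {"x": 0, "y": 0, "z": 0, "ax": 0, "ay": 0, "az": 0, "jaw": 0}, {"x": 0, "y": 0, "z": -0.06, "ax": 0, "ay": 0, "az": 0, "jaw": 0}, {"x": 0, "y": 0, "z": -0.14, "ax": 0, "ay": 0, "az": 0, "jaw": 0}, {"x": 0, "y": 0, "z": -0.24, "ax": 0, "ay": 0, "az": 0, "jaw": 0}, {"x": 0, "y": 0, "z": -0.34, "ax": 0, "ay": 0, "az": 0, "jaw": 0}, {"x": 0, "y": 0, "z": -0.4, "ax": 0, "ay": 0, "az": 0, "jaw": 0}, {"x": 0, "y": 0, "z": -0.415, "ax": 0, "ay": 0, "az": 0, "jaw": 0}]'

```text
time: 9.1
tool_pos: [647.4, -64.1, 121.6]
tcp_rot: [3.139, 0.001, 1.713]
contact_force: [-0.1, 0.3, -1.2]
grip_width: 45.5
finger_force: 0.0
```

>>> send_rows --rows '[{"x": -0.12, "y": -0.09, "z": 0, "ax": 0, "ay": 0, "az": 0, "jaw": 0}, {"x": -0.24, "y": -0.18, "z": 0, "ax": 0, "ay": 0, "az": 0, "jaw": 0}, {"x": -0.36, "y": -0.27, "z": 0, "ax": 0, "ay": 0, "az": 0, "jaw": 0}, {"x": -0.48, "y": -0.36, "z": 0, "ax": 0, "ay": 0, "az": 0, "jaw": 0}, {"x": -0.6, "y": -0.44, "z": 0, "ax": 0, "ay": 0, "az": 0, "jaw": 0}, {"x": -0.7, "y": -0.52, "z": 0, "ax": 0, "ay": 0, "az": 0, "jaw": 0}, {"x": -0.8, "y": -0.59, "z": 0, "ax": 0, "ay": 0, "az": 0, "jaw": 0}, {"x": -0.85, "y": -0.626, "z": 0, "ax": 0, "ay": 0, "az": 0, "jaw": 0}, {"x": -0.85, "y": -0.626, "z": 0, "ax": 0, "ay": 0, "az": 0, "jaw": 0}, {"x": -0.85, "y": -0.626, "z": 0, "ax": 0, "ay": 0, "az": 0, "jaw": 0}]'

```text
time: 10.35
tool_pos: [547.4, -249.3, 120.0]
tcp_rot: [3.142, -0.0, 1.714]
contact_force: [0.8, 0.8, -0.3]
grip_width: 45.9
finger_force: 0.0
```

>>> send_rows --rows '[{"x": -0.11, "y": -0.06, "z": 0, "ax": 0, "ay": 0, "az": 0, "jaw": 0}, {"x": -0.22, "y": -0.13, "z": 0, "ax": 0, "ay": 0, "az": 0, "jaw": 0}, {"x": -0.33, "y": -0.19, "z": 0, "ax": 0, "ay": 0, "az": 0, "jaw": 0}, {"x": -0.44, "y": -0.26, "z": 0, "ax": 0, "ay": 0, "az": 0, "jaw": 0}, {"x": -0.55, "y": -0.32, "z": 0, "ax": 0, "ay": 0, "az": 0, "jaw": 0}, {"x": -0.66, "y": -0.39, "z": 0, "ax": 0, "ay": 0, "az": 0, "jaw": 0}, {"x": -0.768, "y": -0.45, "z": 0, "ax": 0, "ay": 0, "az": 0, "jaw": 0}, {"x": -0.768, "y": -0.45, "z": 0, "ax": 0, "ay": 0, "az": 0, "jaw": 0}, {"x": -0.768, "y": -0.45, "z": 0, "ax": 0, "ay": 0, "az": 0, "jaw": 0}, {"x": -0.768, "y": -0.45, "z": 0, "ax": 0, "ay": 0, "az": 0, "jaw": 0}]'

```text
time: 11.6
tool_pos: [480.3, -413.9, 120.1]
tcp_rot: [3.142, -0.0, 1.714]
contact_force: [-0.2, -0.2, -0.4]
grip_width: 46.0
finger_force: 0.0
```

```bash
python3 - <<'E'
from h import *
p,d,X,ray,t=cap("wrist");o=bot.get_obs();print(o["tool_pos"])
z=X[...,2];m=((d>0)&(z>7)&(z<68)&(np.hypot(X[...,0]-480,X[...,1]+415)<50))
print(rect(X[m&(z>10)&(z<24)]),rect(X[m&(z>30)]))
p,d,X,ray,t=cap("scene");cv2.imwrite("pics/s1.png",p[150:350,150:450,::-1].repeat(2,0).repeat(2,1))
z=X[...,2];m=(d>0)&(np.hypot(X[...,0]-647,X[...,1]+65)<50)
print(rect(X[m&(z>40)&(z<85)]),z[m].max())
E
```

```text
[ 480.33697618 -414.01183306  120.19097119]
(array([ 477.2, -413.4]), array([36.8, 33.9]), 6.3) (array([ 477.3, -415. ]), array([15.2, 15.5]), 67.1)
(array([648.3, -64.2]), array([17.2, 16.7]), 5.9) 75.08301112726872
```

View pics/s1.png

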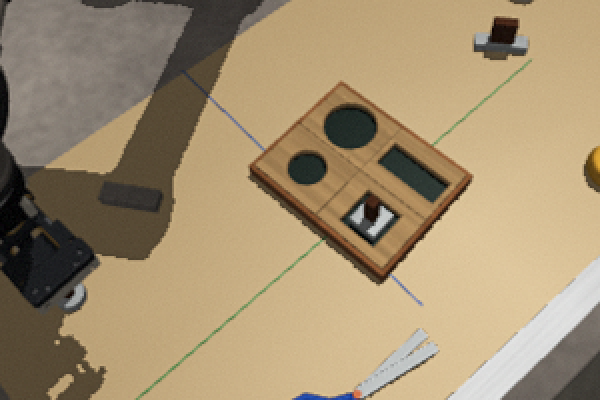

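The crop shows the square weight seated in its pocket at (370,215). Next is the small round weight.

>>> send_rows --rows '[{"x": -0.003, "y": -0.008, "z": 0.08, "ax": 0, "ay": 0, "az": 0, "jaw": 0}, {"x": -0.003, "y": -0.008, "z": 0.16, "ax": 0, "ay": 0, "az": 0, "jaw": 0}, {"x": -0.003, "y": -0.008, "z": 0.24, "ax": 0, "ay": 0, "az": 0, "jaw": 0}, {"x": -0.003, "y": -0.008, "z": 0.32, "ax": 0, "ay": 0, "az": 0, "jaw": 0}, {"x": -0.003, "y": -0.008, "z": 0.39, "ax": 0, "ay": 0, "az": 0, "jaw": 0}, {"x": -0.003, "y": -0.008, "z": 0.44, "ax": 0, "ay": 0, "az": 0, "jaw": 0}, {"x": -0.003, "y": -0.008, "z": 0.47, "ax": 0, "ay": 0, "az": 0, "jaw": 0}, {"x": -0.003, "y": -0.008, "z": 0.477, "ax": 0, "ay": 0, "az": 0, "jaw": 0}, {"x": -0.003, "y": -0.008, "z": 0.477, "ax": 0, "ay": 0, "az": 0, "jaw": 0}, {"x": -0.003, "y": -0.008, "z": 0.477, "ax": 0, "ay": 0, "az": 0, "jaw": -0.3}]'

```text
time: 12.95
tool_pos: [478.6, -416.0, 25.3]
tcp_rot: [3.141, 0.001, 1.713]
contact_force: [0.2, 0.4, 0.6]
grip_width: 40.1
finger_force: 0.0
```

>>> send_rows --rows '[{"x": 0, "y": 0, "z": 0, "ax": 0, "ay": 0, "az": 0, "jaw": -1}, {"x": 0, "y": 0, "z": 0, "ax": 0, "ay": 0, "az": 0, "jaw": -1}, {"x": 0, "y": 0, "z": 0, "ax": 0, "ay": 0, "az": 0, "jaw": -1}, {"x": 0, "y": 0, "z": 0, "ax": 0, "ay": 0, "az": 0, "jaw": -1}, {"x": 0, "y": 0, "z": -0.05, "ax": 0, "ay": 0, "az": 0, "jaw": -1}, {"x": 0, "y": 0, "z": -0.13, "ax": 0, "ay": 0, "az": 0, "jaw": -1}, {"x": 0, "y": 0, "z": -0.23, "ax": 0, "ay": 0, "az": 0, "jaw": -1}, {"x": 0, "y": 0, "z": -0.33, "ax": 0, "ay": 0, "az": 0, "jaw": -1}, {"x": 0, "y": 0, "z": -0.41, "ax": 0, "ay": 0, "az": 0, "jaw": -1}, {"x": 0, "y": 0, "z": -0.45, "ax": 0, "ay": 0, "az": 0, "jaw": -1}]'

```text
time: 14.2
tool_pos: [478.7, -416.0, 116.4]
tcp_rot: [3.14, 0.002, 1.713]
contact_force: [0.7, -0.2, -1.9]
grip_width: 15.4
finger_force: 30.0
```

```bash
python3 - <<'E'
from plant import bot
o=bot.get_obs();print(o["tool_pos"],o["grip_width"],o["finger_force"],o["contact_force"])
E
python3 plan.py 478.6 -414.8 114.7 98.15 500,-250,114.7,98.15;python3 plan.py 500 -250 114.7 98.15 535.5,-81,114.7,98.15
```

```text
[ 478.7134296  -416.02288709  116.38528714] 15.421196612437848 29.99217599630356 [ 0.7220271  -0.22119716 -1.8963736 ]
500,-250,114.7,98.15 x 0.801 y 0.223 z -0.000 az -0.000
535.5,-81,114.7,98.15 x 0.811 y 0.295 z -0.000 az -0.000
```

>>> send_rows --rows '[{"x": 0.05, "y": 0.01, "z": 0, "ax": 0, "ay": 0, "az": 0, "jaw": -1}, {"x": 0.14, "y": 0.04, "z": 0, "ax": 0, "ay": 0, "az": 0, "jaw": -1}, {"x": 0.26, "y": 0.07, "z": 0, "ax": 0, "ay": 0, "az": 0, "jaw": -1}, {"x": 0.4, "y": 0.11, "z": 0, "ax": 0, "ay": 0, "az": 0, "jaw": -1}, {"x": 0.54, "y": 0.15, "z": 0, "ax": 0, "ay": 0, "az": 0, "jaw": -1}, {"x": 0.66, "y": 0.18, "z": 0, "ax": 0, "ay": 0, "az": 0, "jaw": -1}, {"x": 0.75, "y": 0.21, "z": 0, "ax": 0, "ay": 0, "az": 0, "jaw": -1}, {"x": 0.801, "y": 0.223, "z": 0, "ax": 0, "ay": 0, "az": 0, "jaw": -1}, {"x": 0.801, "y": 0.223, "z": 0, "ax": 0, "ay": 0, "az": 0, "jaw": -1}, {"x": 0.801, "y": 0.223, "z": 0, "ax": 0, "ay": 0, "az": 0, "jaw": -1}]'

```text
time: 15.45
tool_pos: [499.8, -251.5, 114.8]
tcp_rot: [3.141, 0.0, 1.713]
contact_force: [-0.2, -0.5, -0.6]
grip_width: 15.3
finger_force: 30.0
```

>>> send_rows --rows '[{"x": 0.05, "y": 0.02, "z": 0, "ax": 0, "ay": 0, "az": 0, "jaw": -1}, {"x": 0.14, "y": 0.05, "z": 0, "ax": 0, "ay": 0, "az": 0, "jaw": -1}, {"x": 0.26, "y": 0.1, "z": 0, "ax": 0, "ay": 0, "az": 0, "jaw": -1}, {"x": 0.4, "y": 0.15, "z": 0, "ax": 0, "ay": 0, "az": 0, "jaw": -1}, {"x": 0.54, "y": 0.2, "z": 0, "ax": 0, "ay": 0, "az": 0, "jaw": -1}, {"x": 0.66, "y": 0.24, "z": 0, "ax": 0, "ay": 0, "az": 0, "jaw": -1}, {"x": 0.76, "y": 0.28, "z": 0, "ax": 0, "ay": 0, "az": 0, "jaw": -1}, {"x": 0.811, "y": 0.295, "z": 0, "ax": 0, "ay": 0, "az": 0, "jaw": -1}, {"x": 0.811, "y": 0.295, "z": 0, "ax": 0, "ay": 0, "az": 0, "jaw": -1}, {"x": 0.811, "y": 0.295, "z": 0, "ax": 0, "ay": 0, "az": 0, "jaw": -1}]'

```text
time: 16.7
tool_pos: [535.1, -82.3, 114.8]
tcp_rot: [3.142, 0.0, 1.713]
contact_force: [0.7, 0.4, -2.1]
grip_width: 15.0
finger_force: 30.0
```

```bash
python3 - <<'E'
from h import *
p,d,X,ray,t=cap("scene")
o=bot.get_obs();print(o["tool_pos"],o["contact_force"],o["grip_width"])
z=X[...,2];m=(d>0)&(z>85)&(z<108)&(np.hypot(X[...,0]-535,X[...,1]+81)<40);print(m.sum(),rect(X[m]),z[m].max())
p,d,X,ray,t=cap("wrist");cv2.imwrite("pics/w3.png",p[:,:,::-1])
E
```

```text
[535.04035811 -82.48123327 114.74000319] [-0.32685905  0.1973609  -1.76054776] 15.176590203469136
88 (array([540.5, -89.5]), array([38. , 20.9]), 30.3) 107.99430906793987
```

View pics/w3.png

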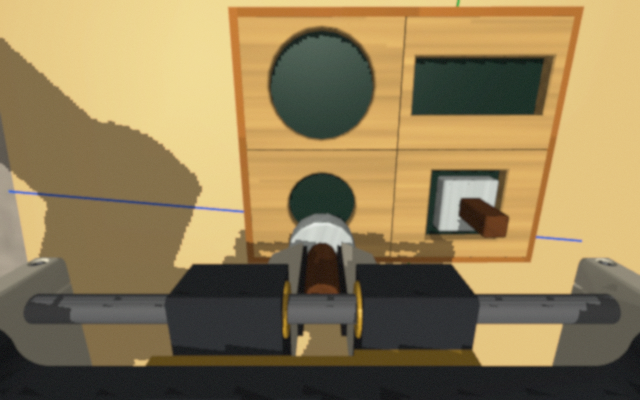

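The wrist view shows the small round over its pocket at (322,200) and the square flat in its own at (467,203). Lowering.

>>> send_rows --rows '[{"x": 0.006, "y": 0, "z": 0.06, "ax": 0, "ay": 0, "az": 0, "jaw": -1}, {"x": 0.006, "y": 0, "z": 0.13, "ax": 0, "ay": 0, "az": 0, "jaw": -1}, {"x": 0.006, "y": 0, "z": 0.2, "ax": 0, "ay": 0, "az": 0, "jaw": -1}, {"x": 0.006, "y": 0, "z": 0.26, "ax": 0, "ay": 0, "az": 0, "jaw": -1}, {"x": 0.006, "y": 0, "z": 0.31, "ax": 0, "ay": 0, "az": 0, "jaw": -1}, {"x": 0.006, "y": 0, "z": 0.35, "ax": 0, "ay": 0, "az": 0, "jaw": -1}, {"x": 0.006, "y": 0, "z": 0.375, "ax": 0, "ay": 0, "az": 0, "jaw": -1}, {"x": 0.006, "y": 0, "z": 0.388, "ax": 0, "ay": 0, "az": 0, "jaw": -1}, {"x": 0.006, "y": 0, "z": 0.388, "ax": 0, "ay": 0, "az": 0, "jaw": -1}, {"x": 0.006, "y": 0, "z": 0.388, "ax": 0, "ay": 0, "az": 0, "jaw": -1}]'

```text
time: 18.05
tool_pos: [535.2, -80.8, 37.4]
tcp_rot: [3.141, 0.0, 1.713]
contact_force: [0.7, -0.2, -2.0]
grip_width: 15.4
finger_force: 30.0
```

>>> send_rows --rows '[{"x": 0, "y": 0, "z": 0, "ax": 0, "ay": 0, "az": 0, "jaw": 0}, {"x": 0, "y": 0, "z": 0, "ax": 0, "ay": 0, "az": 0, "jaw": 0}, {"x": 0, "y": 0, "z": 0, "ax": 0, "ay": 0, "az": 0, "jaw": 0}, {"x": 0, "y": 0, "z": 0, "ax": 0, "ay": 0, "az": 0, "jaw": 0}, {"x": 0, "y": 0, "z": -0.06, "ax": 0, "ay": 0, "az": 0, "jaw": 0}, {"x": 0, "y": 0, "z": -0.14, "ax": 0, "ay": 0, "az": 0, "jaw": 0}, {"x": 0, "y": 0, "z": -0.24, "ax": 0, "ay": 0, "az": 0, "jaw": 0}, {"x": 0, "y": 0, "z": -0.34, "ax": 0, "ay": 0, "az": 0, "jaw": 0}, {"x": 0, "y": 0, "z": -0.4, "ax": 0, "ay": 0, "az": 0, "jaw": 0}, {"x": 0, "y": 0, "z": -0.415, "ax": 0, "ay": 0, "az": 0, "jaw": 0}]'

```text
time: 19.3
tool_pos: [535.4, -80.8, 121.4]
tcp_rot: [3.14, 0.001, 1.713]
contact_force: [-0.8, -0.6, -0.5]
grip_width: 45.8
finger_force: 0.0
```

```bash
python3 plan.py 535 -81 120.1 98.15 500,100,120.1,98.15;python3 plan.py 500 100 120.1 98.15 391.3,255,120.1,98.15;python3 plan.py 391.3 255 120.1 98.15 391.3,302.6,120.1,98.15
```

```text
500,100,120.1,98.15 x 0.921 y -0.045 z -0.000 az -0.000
391.3,255,120.1,98.15 x 0.844 y -0.428 z -0.000 az -0.000
391.3,302.6,120.1,98.15 x 0.236 y 0.034 z -0.000 az -0.000
```

>>> send_rows --rows '[{"x": 0.12, "y": -0.01, "z": 0, "ax": 0, "ay": 0, "az": 0, "jaw": 0}, {"x": 0.24, "y": -0.01, "z": 0, "ax": 0, "ay": 0, "az": 0, "jaw": 0}, {"x": 0.36, "y": -0.02, "z": 0, "ax": 0, "ay": 0, "az": 0, "jaw": 0}, {"x": 0.48, "y": -0.02, "z": 0, "ax": 0, "ay": 0, "az": 0, "jaw": 0}, {"x": 0.6, "y": -0.03, "z": 0, "ax": 0, "ay": 0, "az": 0, "jaw": 0}, {"x": 0.72, "y": -0.03, "z": 0, "ax": 0, "ay": 0, "az": 0, "jaw": 0}, {"x": 0.83, "y": -0.04, "z": 0, "ax": 0, "ay": 0, "az": 0, "jaw": 0}, {"x": 0.92, "y": -0.045, "z": 0, "ax": 0, "ay": 0, "az": 0, "jaw": 0}, {"x": 0.92, "y": -0.045, "z": 0, "ax": 0, "ay": 0, "az": 0, "jaw": 0}, {"x": 0.92, "y": -0.045, "z": 0, "ax": 0, "ay": 0, "az": 0, "jaw": 0}]'

```text
time: 20.55
tool_pos: [500.1, 99.7, 120.0]
tcp_rot: [-3.142, 0.0, 1.713]
contact_force: [-0.0, -0.0, -0.6]
grip_width: 46.0
finger_force: 0.0
```

>>> send_rows --rows '[{"x": 0.12, "y": -0.06, "z": 0, "ax": 0, "ay": 0, "az": 0, "jaw": 0}, {"x": 0.24, "y": -0.12, "z": 0, "ax": 0, "ay": 0, "az": 0, "jaw": 0}, {"x": 0.36, "y": -0.18, "z": 0, "ax": 0, "ay": 0, "az": 0, "jaw": 0}, {"x": 0.48, "y": -0.24, "z": 0, "ax": 0, "ay": 0, "az": 0, "jaw": 0}, {"x": 0.6, "y": -0.3, "z": 0, "ax": 0, "ay": 0, "az": 0, "jaw": 0}, {"x": 0.72, "y": -0.37, "z": 0, "ax": 0, "ay": 0, "az": 0, "jaw": 0}, {"x": 0.844, "y": -0.428, "z": 0, "ax": 0, "ay": 0, "az": 0, "jaw": 0}, {"x": 0.844, "y": -0.428, "z": 0, "ax": 0, "ay": 0, "az": 0, "jaw": 0}, {"x": 0.844, "y": -0.428, "z": 0, "ax": 0, "ay": 0, "az": 0, "jaw": 0}, {"x": 0.844, "y": -0.428, "z": 0, "ax": 0, "ay": 0, "az": 0, "jaw": 0}]'

```text
time: 21.8
tool_pos: [392.0, 254.3, 120.1]
tcp_rot: [3.141, 0.0, 1.712]
contact_force: [-0.1, -0.5, -0.2]
grip_width: 45.9
finger_force: 0.0
```

```bash
python3 - <<'E'
from h import *
p,d,X,ray,t=cap("wrist");o=bot.get_obs();print(o["tool_pos"],o["joint_positions"])
z=X[...,2];m=((d>0)&(z>7)&(z<68)&(np.hypot(X[...,0]-391,X[...,1]-303)<50))
print(rect(X[m&(z>10)&(z<24)]),rect(X[m&(z>30)]))
p,d,X,ray,t=cap("scene")
z=X[...,2]
for c in [(647,-65),(535,-81)]:
  m=(d>0)&(np.hypot(X[...,0]-c[0],X[...,1]-c[1])<35);print(rect(X[m&(z>40)&(z<85)]),z[m].max())
E
```

```text
[391.86373877 254.35534137 120.09532407] [ 4.11623513e-01  3.61061922e-01  1.82930436e+00 -2.86310400e-04
  9.51119819e-01  2.70673759e-01]
(array([388.3, 303.9]), array([58.7, 58.4]), 8.0) (array([388.1, 303.9]), array([15.2, 15.4]), 8.6)
(array([649. , -64.2]), array([17. , 16.1]), 11.5) 74.89004049613868
(array([537.3, -81.6]), array([14.3, 14.6]), 9.2) 74.63017487365914
```

>>> send_rows --rows '[{"x": 0.12, "y": 0.013, "z": 0, "ax": 0, "ay": 0, "az": 0, "jaw": 0}, {"x": 0.242, "y": 0.027, "z": 0, "ax": 0, "ay": 0, "az": 0, "jaw": 0}, {"x": 0.242, "y": 0.027, "z": 0.05, "ax": 0, "ay": 0, "az": 0, "jaw": 0}, {"x": 0.242, "y": 0.027, "z": 0.14, "ax": 0, "ay": 0, "az": 0, "jaw": 0}, {"x": 0.242, "y": 0.027, "z": 0.23, "ax": 0, "ay": 0, "az": 0, "jaw": 0}, {"x": 0.242, "y": 0.027, "z": 0.32, "ax": 0, "ay": 0, "az": 0, "jaw": 0}, {"x": 0.242, "y": 0.027, "z": 0.4, "ax": 0, "ay": 0, "az": 0, "jaw": 0}, {"x": 0.242, "y": 0.027, "z": 0.45, "ax": 0, "ay": 0, "az": 0, "jaw": 0}, {"x": 0.242, "y": 0.027, "z": 0.477, "ax": 0, "ay": 0, "az": 0, "jaw": 0}, {"x": 0.242, "y": 0.027, "z": 0.477, "ax": 0, "ay": 0, "az": 0, "jaw": 0}]'

```text
time: 23.15
tool_pos: [389.7, 303.5, 24.6]
tcp_rot: [-3.141, 0.0, 1.713]
contact_force: [0.2, 1.4, -0.3]
grip_width: 45.9
finger_force: 0.0
```

>>> send_rows --rows '[{"x": 0, "y": 0, "z": 0, "ax": 0, "ay": 0, "az": 0, "jaw": -1}, {"x": 0, "y": 0, "z": 0, "ax": 0, "ay": 0, "az": 0, "jaw": -1}, {"x": 0, "y": 0, "z": 0, "ax": 0, "ay": 0, "az": 0, "jaw": -1}, {"x": 0, "y": 0, "z": 0, "ax": 0, "ay": 0, "az": 0, "jaw": -1}, {"x": 0, "y": 0, "z": -0.04, "ax": 0, "ay": 0, "az": 0, "jaw": -1}, {"x": 0, "y": 0, "z": -0.12, "ax": 0, "ay": 0, "az": 0, "jaw": -1}, {"x": 0, "y": 0, "z": -0.22, "ax": 0, "ay": 0, "az": 0, "jaw": -1}, {"x": 0, "y": 0, "z": -0.32, "ax": 0, "ay": 0, "az": 0, "jaw": -1}, {"x": 0, "y": 0, "z": -0.41, "ax": 0, "ay": 0, "az": 0, "jaw": -1}, {"x": 0, "y": 0, "z": -0.45, "ax": 0, "ay": 0, "az": 0, "jaw": -1}]'

```text
time: 24.4
tool_pos: [390.0, 304.0, 115.8]
tcp_rot: [3.14, -0.0, 1.713]
contact_force: [0.6, 0.2, -2.8]
grip_width: 15.7
finger_force: 30.0
```

```bash
python3 - <<'E'
from plant import bot
o=bot.get_obs();print(o["tool_pos"],o["grip_width"],o["finger_force"],o["contact_force"])
E
python3 plan.py 390.3 303.2 114.7 98.15 456.5,155,114.7,98.15;python3 plan.py 456.5 155 114.7 98.15 523,6.7,114.7,98.15
```

```text
[390.04715813 303.95730311 115.78201191] 15.677687074272274 29.999497532844543 [ 0.55276853  0.21360576 -2.83698321]
456.5,155,114.7,98.15 x -0.780 y 0.223 z -0.000 az -0.000
523,6.7,114.7,98.15 x -0.781 y 0.224 z -0.000 az -0.000
```

>>> send_rows --rows '[{"x": -0.05, "y": 0.01, "z": 0, "ax": 0, "ay": 0, "az": 0, "jaw": -1}, {"x": -0.14, "y": 0.04, "z": 0, "ax": 0, "ay": 0, "az": 0, "jaw": -1}, {"x": -0.26, "y": 0.07, "z": 0, "ax": 0, "ay": 0, "az": 0, "jaw": -1}, {"x": -0.39, "y": 0.11, "z": 0, "ax": 0, "ay": 0, "az": 0, "jaw": -1}, {"x": -0.52, "y": 0.15, "z": 0, "ax": 0, "ay": 0, "az": 0, "jaw": -1}, {"x": -0.64, "y": 0.18, "z": 0, "ax": 0, "ay": 0, "az": 0, "jaw": -1}, {"x": -0.73, "y": 0.21, "z": 0, "ax": 0, "ay": 0, "az": 0, "jaw": -1}, {"x": -0.78, "y": 0.224, "z": 0, "ax": 0, "ay": 0, "az": 0, "jaw": -1}, {"x": -0.78, "y": 0.224, "z": 0, "ax": 0, "ay": 0, "az": 0, "jaw": -1}, {"x": -0.78, "y": 0.224, "z": 0, "ax": 0, "ay": 0, "az": 0, "jaw": -1}]'

```text
time: 25.65
tool_pos: [455.8, 156.1, 114.5]
tcp_rot: [-3.141, -0.0, 1.713]
contact_force: [-0.2, 0.5, -3.5]
grip_width: 15.4
finger_force: 30.0
```

>>> send_rows --rows '[{"x": -0.05, "y": 0.01, "z": 0, "ax": 0, "ay": 0, "az": 0, "jaw": -1}, {"x": -0.14, "y": 0.04, "z": 0, "ax": 0, "ay": 0, "az": 0, "jaw": -1}, {"x": -0.26, "y": 0.07, "z": 0, "ax": 0, "ay": 0, "az": 0, "jaw": -1}, {"x": -0.39, "y": 0.11, "z": 0, "ax": 0, "ay": 0, "az": 0, "jaw": -1}, {"x": -0.52, "y": 0.15, "z": 0, "ax": 0, "ay": 0, "az": 0, "jaw": -1}, {"x": -0.64, "y": 0.18, "z": 0, "ax": 0, "ay": 0, "az": 0, "jaw": -1}, {"x": -0.73, "y": 0.21, "z": 0, "ax": 0, "ay": 0, "az": 0, "jaw": -1}, {"x": -0.781, "y": 0.224, "z": 0, "ax": 0, "ay": 0, "az": 0, "jaw": -1}, {"x": -0.781, "y": 0.224, "z": 0, "ax": 0, "ay": 0, "az": 0, "jaw": -1}, {"x": -0.781, "y": 0.224, "z": 0, "ax": 0, "ay": 0, "az": 0, "jaw": -1}]'

```text
time: 26.9
tool_pos: [522.4, 8.1, 114.7]
tcp_rot: [-3.141, -0.0, 1.714]
contact_force: [0.3, -0.3, -2.2]
grip_width: 15.5
finger_force: 30.0
```

```bash
python3 - <<'E'
from h import *
p,d,X,ray,t=cap("scene")
o=bot.get_obs();print(o["tool_pos"],o["contact_force"],o["grip_width"])
z=X[...,2];m=(d>0)&(z>85)&(z<108)&(np.hypot(X[...,0]-523,X[...,1]-7)<50);print(m.sum(),rect(X[m]),z[m].max())
p,d,X,ray,t=cap("wrist");cv2.imwrite("pics/w4.png",p[:,:,::-1])
E
```

```text
[522.35830962   8.17664473 114.67338262] [ 0.38047456  0.41834656 -3.90456227] 15.436691119914016
220 (array([529.6,  -0.6]), array([58.5, 40.4]), 32.6) 107.95199490160371
```

View pics/w4.png

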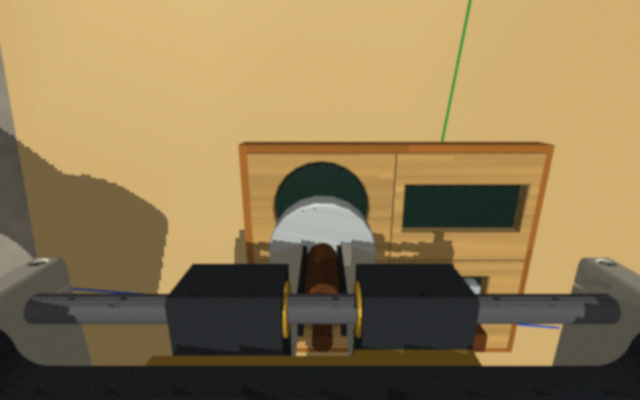

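The wrist view shows the large round at (322,225), centred on its pocket. I lower it and release, then plan the bar approach with the yaw turned to 43°.

>>> send_rows --rows '[{"x": -0.003, "y": 0, "z": 0.06, "ax": 0, "ay": 0, "az": 0, "jaw": -1}, {"x": -0.003, "y": 0, "z": 0.13, "ax": 0, "ay": 0, "az": 0, "jaw": -1}, {"x": -0.003, "y": 0, "z": 0.2, "ax": 0, "ay": 0, "az": 0, "jaw": -1}, {"x": -0.003, "y": 0, "z": 0.26, "ax": 0, "ay": 0, "az": 0, "jaw": -1}, {"x": -0.003, "y": 0, "z": 0.31, "ax": 0, "ay": 0, "az": 0, "jaw": -1}, {"x": -0.003, "y": 0, "z": 0.35, "ax": 0, "ay": 0, "az": 0, "jaw": -1}, {"x": -0.003, "y": 0, "z": 0.375, "ax": 0, "ay": 0, "az": 0, "jaw": -1}, {"x": -0.003, "y": 0, "z": 0.39, "ax": 0, "ay": 0, "az": 0, "jaw": -1}, {"x": -0.003, "y": 0, "z": 0.39, "ax": 0, "ay": 0, "az": 0, "jaw": -1}, {"x": -0.003, "y": 0, "z": 0.39, "ax": 0, "ay": 0, "az": 0, "jaw": -1}]'

```text
time: 28.25
tool_pos: [523.1, 6.8, 36.9]
tcp_rot: [3.141, 0.0, 1.713]
contact_force: [1.0, 0.5, -1.4]
grip_width: 14.8
finger_force: 30.0
```

>>> send_rows --rows '[{"x": 0, "y": 0, "z": 0, "ax": 0, "ay": 0, "az": 0, "jaw": 0}, {"x": 0, "y": 0, "z": 0, "ax": 0, "ay": 0, "az": 0, "jaw": 0}, {"x": 0, "y": 0, "z": 0, "ax": 0, "ay": 0, "az": 0, "jaw": 0}, {"x": 0, "y": 0, "z": 0, "ax": 0, "ay": 0, "az": 0, "jaw": 0}, {"x": 0, "y": 0, "z": -0.06, "ax": 0, "ay": 0, "az": 0, "jaw": 0}, {"x": 0, "y": 0, "z": -0.14, "ax": 0, "ay": 0, "az": 0, "jaw": 0}, {"x": 0, "y": 0, "z": -0.24, "ax": 0, "ay": 0, "az": 0, "jaw": 0}, {"x": 0, "y": 0, "z": -0.34, "ax": 0, "ay": 0, "az": 0, "jaw": 0}, {"x": 0, "y": 0, "z": -0.4, "ax": 0, "ay": 0, "az": 0, "jaw": 0}, {"x": 0, "y": 0, "z": -0.415, "ax": 0, "ay": 0, "az": 0, "jaw": 0}]'

```text
time: 29.5
tool_pos: [523.2, 6.8, 120.7]
tcp_rot: [3.14, 0.0, 1.713]
contact_force: [-1.1, -0.3, 0.0]
grip_width: 45.8
finger_force: 0.0
```

```bash
python3 - <<'E'
from plant import bot
print(bot.get_obs()["tool_pos"])
E
python3 plan.py 522.5 7.3 119.7 98.15 500,200,119.7,43;python3 plan.py 500 200 119.7 43 514.7,249.5,119.7,43
```

```text
[523.2033692    6.8311911  120.71203092]
500,200,119.7,43 x 0.970 y 0.025 z -0.000 az 0.919
514.7,249.5,119.7,43 x 0.223 y -0.131 z -0.000 az -0.000
```

>>> send_rows --rows '[{"x": 0.12, "y": 0, "z": 0, "ax": 0, "ay": 0, "az": 0.1, "jaw": 0}, {"x": 0.24, "y": 0.01, "z": 0, "ax": 0, "ay": 0, "az": 0.2, "jaw": 0}, {"x": 0.36, "y": 0.01, "z": 0, "ax": 0, "ay": 0, "az": 0.32, "jaw": 0}, {"x": 0.48, "y": 0.01, "z": 0, "ax": 0, "ay": 0, "az": 0.44, "jaw": 0}, {"x": 0.6, "y": 0.02, "z": 0, "ax": 0, "ay": 0, "az": 0.56, "jaw": 0}, {"x": 0.72, "y": 0.02, "z": 0, "ax": 0, "ay": 0, "az": 0.68, "jaw": 0}, {"x": 0.84, "y": 0.02, "z": 0, "ax": 0, "ay": 0, "az": 0.8, "jaw": 0}, {"x": 0.93, "y": 0.025, "z": 0, "ax": 0, "ay": 0, "az": 0.88, "jaw": 0}, {"x": 0.97, "y": 0.025, "z": 0, "ax": 0, "ay": 0, "az": 0.919, "jaw": 0}, {"x": 0.97, "y": 0.025, "z": 0, "ax": 0, "ay": 0, "az": 0.919, "jaw": 0}]'

```text
time: 30.75
tool_pos: [499.7, 200.0, 119.1]
tcp_rot: [-3.141, 0.001, 0.752]
contact_force: [-0.4, 0.1, 0.3]
grip_width: 45.8
finger_force: 0.0
```

>>> send_rows --rows '[{"x": 0.11, "y": -0.06, "z": 0, "ax": 0, "ay": 0, "az": 0, "jaw": 0}, {"x": 0.223, "y": -0.131, "z": 0, "ax": 0, "ay": 0, "az": 0, "jaw": 0}, {"x": 0.223, "y": -0.131, "z": 0, "ax": 0, "ay": 0, "az": 0, "jaw": 0}, {"x": 0.223, "y": -0.131, "z": 0, "ax": 0, "ay": 0, "az": 0, "jaw": 0}, {"x": 0.223, "y": -0.131, "z": 0, "ax": 0, "ay": 0, "az": 0, "jaw": 0}, {"x": 0.223, "y": -0.131, "z": 0, "ax": 0, "ay": 0, "az": 0, "jaw": 0}, {"x": 0.223, "y": -0.131, "z": 0, "ax": 0, "ay": 0, "az": 0, "jaw": 0}, {"x": 0.223, "y": -0.131, "z": 0, "ax": 0, "ay": 0, "az": 0, "jaw": 0}, {"x": 0.223, "y": -0.131, "z": 0, "ax": 0, "ay": 0, "az": 0, "jaw": 0}, {"x": 0.223, "y": -0.131, "z": 0, "ax": 0, "ay": 0, "az": 0, "jaw": 0}]'

```text
time: 32.0
tool_pos: [515.0, 249.2, 119.7]
tcp_rot: [3.142, -0.0, 0.751]
contact_force: [0.1, 0.4, 0.6]
grip_width: 46.0
finger_force: 0.0
```

```bash
python3 - <<'E'
from h import *
p,d,X,ray,t=cap("wrist");o=bot.get_obs();print(o["tool_pos"],np.degrees(o["tcp_rot"]))
z=X[...,2];m=((d>0)&(z>7)&(z<68)&(np.hypot(X[...,0]-552,X[...,1]-285)<60))
print(rect(X[m&(z>10)&(z<24)]),rect(X[m&(z>30)]))
p,d,X,ray,t=cap("scene")
z=X[...,2]
for c in [(647,-65),(535,-81),(522,7)]:
  m=(d>0)&(np.hypot(X[...,0]-c[0],X[...,1]-c[1])<35);print(rect(X[m&(z>40)&(z<85)]),z[m].max())
E
```

```text
[514.95410925 249.24235177 119.74291754] [ 1.79994785e+02 -2.98122345e-03  4.30247922e+01]
(array([550. , 286.4]), array([80. , 23.8]), 43.6) (array([550.2, 286.5]), array([35.7, 15.9]), 42.8)
(array([648.8, -64.6]), array([16.2, 16. ]), 8.7) 74.42275474351993
(array([537.1, -80.3]), array([14.9, 15.6]), 21.1) 74.56354169181407
(array([525.4,   7.1]), array([13.8, 16.4]), 48.7) 75.50156033466362
```

Three weights are in. The bar is at (551,286) with an angle of about 43.3°.

>>> send_rows --rows '[{"x": 0.13, "y": -0.005, "z": 0, "ax": 0, "ay": 0, "az": 0, "jaw": 0}, {"x": 0.258, "y": -0.01, "z": 0, "ax": 0, "ay": 0, "az": 0, "jaw": 0}, {"x": 0.258, "y": -0.01, "z": 0.05, "ax": 0, "ay": 0, "az": 0, "jaw": 0}, {"x": 0.258, "y": -0.01, "z": 0.14, "ax": 0, "ay": 0, "az": 0, "jaw": 0}, {"x": 0.258, "y": -0.01, "z": 0.23, "ax": 0, "ay": 0, "az": 0, "jaw": 0}, {"x": 0.258, "y": -0.01, "z": 0.32, "ax": 0, "ay": 0, "az": 0, "jaw": 0}, {"x": 0.258, "y": -0.01, "z": 0.4, "ax": 0, "ay": 0, "az": 0, "jaw": 0}, {"x": 0.258, "y": -0.01, "z": 0.45, "ax": 0, "ay": 0, "az": 0, "jaw": 0}, {"x": 0.258, "y": -0.01, "z": 0.475, "ax": 0, "ay": 0, "az": 0, "jaw": 0}, {"x": 0.258, "y": -0.01, "z": 0.475, "ax": 0, "ay": 0, "az": 0, "jaw": 0}]'

```text
time: 33.35
tool_pos: [551.4, 285.9, 24.6]
tcp_rot: [3.142, 0.0, 0.751]
contact_force: [-0.5, 0.9, 0.7]
grip_width: 45.9
finger_force: 0.0
```

>>> send_rows --rows '[{"x": 0, "y": 0, "z": 0, "ax": 0, "ay": 0, "az": 0, "jaw": -1}, {"x": 0, "y": 0, "z": 0, "ax": 0, "ay": 0, "az": 0, "jaw": -1}, {"x": 0, "y": 0, "z": 0, "ax": 0, "ay": 0, "az": 0, "jaw": -1}, {"x": 0, "y": 0, "z": 0, "ax": 0, "ay": 0, "az": 0, "jaw": -1}, {"x": 0, "y": 0, "z": -0.04, "ax": 0, "ay": 0, "az": 0, "jaw": -1}, {"x": 0, "y": 0, "z": -0.12, "ax": 0, "ay": 0, "az": 0, "jaw": -1}, {"x": 0, "y": 0, "z": -0.22, "ax": 0, "ay": 0, "az": 0, "jaw": -1}, {"x": 0, "y": 0, "z": -0.32, "ax": 0, "ay": 0, "az": 0, "jaw": -1}, {"x": 0, "y": 0, "z": -0.41, "ax": 0, "ay": 0, "az": 0, "jaw": -1}, {"x": 0, "y": 0, "z": -0.45, "ax": 0, "ay": 0, "az": 0, "jaw": -1}]'

```text
time: 34.6
tool_pos: [552.0, 286.1, 116.8]
tcp_rot: [3.14, -0.003, 0.751]
contact_force: [0.1, 0.1, -2.2]
grip_width: 15.6
finger_force: 30.0
```

```bash
python3 - <<'E'
from plant import bot
o=bot.get_obs();print(o["tool_pos"],o["grip_width"],o["finger_force"],o["contact_force"])
E
python3 plan.py 551.2 286 114.7 43 593,155,114.7,8.15;python3 plan.py 593 155 114.7 8.15 635,23,114.7,8.15
```

```text
[551.96180467 286.08579402 116.84231251] 15.60962978539942 29.996191263198853 [ 0.10945405  0.12249087 -2.16843178]
593,155,114.7,8.15 x -0.294 y 0.622 z -0.000 az 0.581
635,23,114.7,8.15 x 0.114 y 0.683 z -0.000 az -0.000
```

>>> send_rows --rows '[{"x": -0.02, "y": 0.04, "z": 0, "ax": 0, "ay": 0, "az": 0.03, "jaw": -1}, {"x": -0.05, "y": 0.11, "z": 0, "ax": 0, "ay": 0, "az": 0.1, "jaw": -1}, {"x": -0.09, "y": 0.2, "z": 0, "ax": 0, "ay": 0, "az": 0.18, "jaw": -1}, {"x": -0.14, "y": 0.3, "z": 0, "ax": 0, "ay": 0, "az": 0.28, "jaw": -1}, {"x": -0.19, "y": 0.41, "z": 0, "ax": 0, "ay": 0, "az": 0.38, "jaw": -1}, {"x": -0.24, "y": 0.51, "z": 0, "ax": 0, "ay": 0, "az": 0.47, "jaw": -1}, {"x": -0.28, "y": 0.59, "z": 0, "ax": 0, "ay": 0, "az": 0.55, "jaw": -1}, {"x": -0.296, "y": 0.622, "z": 0, "ax": 0, "ay": 0, "az": 0.581, "jaw": -1}, {"x": -0.296, "y": 0.622, "z": 0, "ax": 0, "ay": 0, "az": 0.581, "jaw": -1}, {"x": -0.296, "y": 0.622, "z": 0, "ax": 0, "ay": 0, "az": 0.581, "jaw": -1}]'

```text
time: 35.85
tool_pos: [592.6, 155.1, 114.5]
tcp_rot: [-3.141, 0.0, 0.144]
contact_force: [-0.2, 0.5, -2.0]
grip_width: 15.7
finger_force: 30.0
```

>>> send_rows --rows '[{"x": 0.01, "y": 0.04, "z": 0, "ax": 0, "ay": 0, "az": 0, "jaw": -1}, {"x": 0.02, "y": 0.12, "z": 0, "ax": 0, "ay": 0, "az": 0, "jaw": -1}, {"x": 0.04, "y": 0.22, "z": 0, "ax": 0, "ay": 0, "az": 0, "jaw": -1}, {"x": 0.06, "y": 0.33, "z": 0, "ax": 0, "ay": 0, "az": 0, "jaw": -1}, {"x": 0.08, "y": 0.45, "z": 0, "ax": 0, "ay": 0, "az": 0, "jaw": -1}, {"x": 0.1, "y": 0.56, "z": 0, "ax": 0, "ay": 0, "az": 0, "jaw": -1}, {"x": 0.11, "y": 0.64, "z": 0, "ax": 0, "ay": 0, "az": 0, "jaw": -1}, {"x": 0.114, "y": 0.683, "z": 0, "ax": 0, "ay": 0, "az": 0, "jaw": -1}, {"x": 0.114, "y": 0.683, "z": 0, "ax": 0, "ay": 0, "az": 0, "jaw": -1}, {"x": 0.114, "y": 0.683, "z": 0, "ax": 0, "ay": 0, "az": 0, "jaw": -1}]'

```text
time: 37.1
tool_pos: [634.7, 23.3, 114.7]
tcp_rot: [-3.141, 0.0, 0.143]
contact_force: [0.3, -0.6, -3.5]
grip_width: 15.8
finger_force: 30.0
```

```bash
python3 - <<'E'
from h import *
p,d,X,ray,t=cap("scene")
o=bot.get_obs();print(o["tool_pos"],np.degrees(o["tcp_rot"]),o["contact_force"],o["grip_width"])
z=X[...,2];m=(d>0)&(z>85)&(z<108)&(np.hypot(X[...,0]-635,X[...,1]-23)<55);print(m.sum(),rect(X[m]),z[m].max())
p,d,X,ray,t=cap("wrist");cv2.imwrite("pics/w5.png",p[:,:,::-1])
E
```

```text
[634.66501841  23.34393332 114.76174617] [-1.79984850e+02  4.42102289e-03  8.20867888e+00] [ 0.24797532 -0.25031057 -2.82035644] 15.76679929018333
129 (array([637.5,  24.1]), array([76.1, 26.1]), 7.7) 107.96573161175058
```

View pics/w5.png

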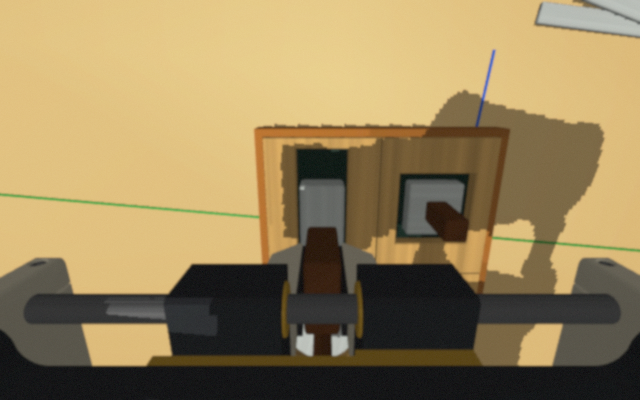

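The wrist view shows the bar at (322,205), aligned with its pocket. I lower it, release and retreat.

>>> send_rows --rows '[{"x": 0, "y": 0, "z": 0.06, "ax": 0, "ay": 0, "az": 0, "jaw": -1}, {"x": 0, "y": 0, "z": 0.13, "ax": 0, "ay": 0, "az": 0, "jaw": -1}, {"x": 0, "y": 0, "z": 0.2, "ax": 0, "ay": 0, "az": 0, "jaw": -1}, {"x": 0, "y": 0, "z": 0.26, "ax": 0, "ay": 0, "az": 0, "jaw": -1}, {"x": 0, "y": 0, "z": 0.31, "ax": 0, "ay": 0, "az": 0, "jaw": -1}, {"x": 0, "y": 0, "z": 0.35, "ax": 0, "ay": 0, "az": 0, "jaw": -1}, {"x": 0, "y": 0, "z": 0.375, "ax": 0, "ay": 0, "az": 0, "jaw": -1}, {"x": 0, "y": 0, "z": 0.389, "ax": 0, "ay": 0, "az": 0, "jaw": -1}, {"x": 0, "y": 0, "z": 0.389, "ax": 0, "ay": 0, "az": 0, "jaw": -1}, {"x": 0, "y": 0, "z": 0.389, "ax": 0, "ay": 0, "az": 0, "jaw": -1}]'

```text
time: 38.45
tool_pos: [635.1, 22.5, 37.2]
tcp_rot: [3.141, -0.001, 0.142]
contact_force: [0.4, 0.1, -2.6]
grip_width: 15.5
finger_force: 30.0
```

>>> send_rows --rows '[{"x": 0, "y": 0, "z": 0, "ax": 0, "ay": 0, "az": 0, "jaw": 0}, {"x": 0, "y": 0, "z": 0, "ax": 0, "ay": 0, "az": 0, "jaw": 0}, {"x": 0, "y": 0, "z": 0, "ax": 0, "ay": 0, "az": 0, "jaw": 0}, {"x": 0, "y": 0, "z": 0, "ax": 0, "ay": 0, "az": 0, "jaw": 0}, {"x": 0, "y": 0, "z": -0.06, "ax": 0, "ay": 0, "az": 0, "jaw": 0}, {"x": 0, "y": 0, "z": -0.14, "ax": 0, "ay": 0, "az": 0, "jaw": 0}, {"x": 0, "y": 0, "z": -0.26, "ax": 0, "ay": 0, "az": 0, "jaw": 0}, {"x": 0, "y": 0, "z": -0.4, "ax": 0, "ay": 0, "az": 0, "jaw": 0}, {"x": 0, "y": 0, "z": -0.55, "ax": 0, "ay": 0, "az": 0, "jaw": 0}, {"x": 0, "y": 0, "z": -0.65, "ax": 0, "ay": 0, "az": 0, "jaw": 0}]'

```text
time: 39.7
tool_pos: [635.6, 22.5, 170.2]
tcp_rot: [3.141, -0.004, 0.142]
contact_force: [0.1, 0.5, -0.7]
grip_width: 45.9
finger_force: 0.0
```

>>> send_rows --rows '[{"x": -0.1, "y": -0.1, "z": 0, "ax": 0, "ay": 0, "az": 0, "jaw": 0}, {"x": -0.2, "y": -0.2, "z": 0, "ax": 0, "ay": 0, "az": 0, "jaw": 0}, {"x": -0.3, "y": -0.3, "z": 0, "ax": 0, "ay": 0, "az": 0, "jaw": 0}, {"x": -0.4, "y": -0.4, "z": 0, "ax": 0, "ay": 0, "az": 0, "jaw": 0}, {"x": -0.5, "y": -0.5, "z": 0, "ax": 0, "ay": 0, "az": 0, "jaw": 0}, {"x": -0.6, "y": -0.6, "z": 0, "ax": 0, "ay": 0, "az": 0, "jaw": 0}, {"x": -0.6, "y": -0.7, "z": 0, "ax": 0, "ay": 0, "az": 0, "jaw": 0}, {"x": -0.6, "y": -0.7, "z": 0, "ax": 0, "ay": 0, "az": 0, "jaw": 0}, {"x": -0.6, "y": -0.7, "z": 0, "ax": 0, "ay": 0, "az": 0, "jaw": 0}, {"x": -0.6, "y": -0.7, "z": 0, "ax": 0, "ay": 0, "az": 0, "jaw": 0}]'

```text
time: 40.95
tool_pos: [496.6, 143.4, 167.1]
tcp_rot: [3.141, -0.0, 0.142]
contact_force: [0.6, -0.3, -0.3]
grip_width: 45.8
finger_force: 0.0
```

```bash
python3 - <<'E'
from h import *
p,d,X,ray,t=cap("scene");cv2.imwrite("pics/s2.png",p[120:320,150:450,::-1].repeat(2,0).repeat(2,1))
z=X[...,2]
for c in [(647,-65),(535,-81),(522,7),(635,23)]:
  m=(d>0)&(np.hypot(X[...,0]-c[0],X[...,1]-c[1])<38);print(rect(X[m&(z>40)&(z<85)]),z[m].max())
for c in [(493,400),(411.5,-285.4)]:
  m=(d>0)&(z>7)&(z<35)&(np.hypot(X[...,0]-c[0],X[...,1]-c[1])<60);print(rect(X[m]))
E
```

```text
(array([648.6, -64.2]), array([16.5, 15.8]), 10.1) 74.45952559280454
(array([537., -81.]), array([15. , 14.6]), 83.4) 75.6853704065901
(array([525.4,   6.9]), array([13.9, 14.9]), 51.4) 73.34433226793476
(array([636.2,  22.2]), array([36.4, 18.4]), 7.5) 74.86867926572063
(array([493.4, 399.6]), array([56.9, 57.9]), 54.9)
(array([ 410.6, -285.6]), array([81.8, 27.6]), 38.4)
```

View pics/s2.png

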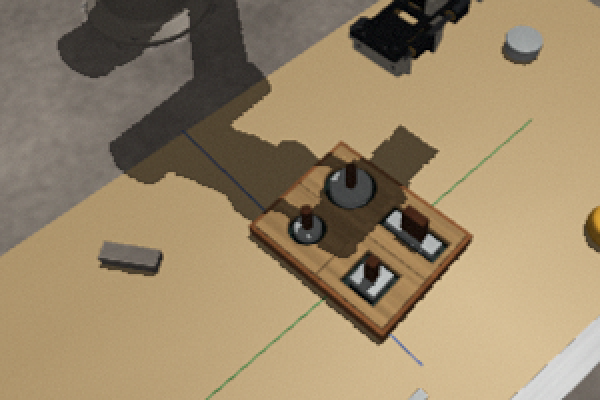

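All four weights sit upright and fully down in their pockets, with tops at about 72 mm. The tin and whetstone have not moved and the arm is clear, so I'm handing in.

```bash
python3 -c "
from plant import bot
print(bot.close_job())"
```

```text
the job is handed in; nothing more can be done
None
```

The job is handed in: the last camera check showed all four pattern weights upright and fully down in their own pockets, with the pin tin and whetstone where they began; the judge's result was not shown.

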